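Log delivery on the model railway

TASK

Make the log delivery on the model railway: load every log bundle lying on the table into the green tipping skip of the wagon while the skip is still locked down. Then hold in the orange release button of the black skip lock while pulling the lock up out of its socket, put the lock in the blue dish, and lift the skip by its yellow handle to tip all the bundles out into the wooden pen beside it. Finally lower the skip gently, without letting it drop, until it is fully down again, leaving all the bundles in the pen, the lock in the dish, and the coach, tree and house where they were.

Things in the scene. Friction and masses are not known exactly. Their poses are not given: they have to be found in the camera images.
- wagon: fixed model wagon on a 370 mm length of track; origin on the table under the skip's middle; its y runs along the track, its x points to the tipping side, where the pen is. Chassis top at 83 mm above the table. The skip is hinged on it along the tipping side
- skip (a joint): tilt of the green skip: 0 lying level, grows to 1.05 rad as its handle side is lifted about the hinge. It has no stay and falls back if let go. The lock keeps it below about 0.13 rad. Bundles on the bed begin to slide at 0.45 to 0.65 rad
- skip_bed (a point): centre of the skip's floor surface, 89 mm above the table when level; axes as the wagon's when level, and turning with the skip. The floor is 120 mm (x) by 230 mm (y), inside room 115 by 220 mm, enough for four bundles side by side with their length along x, a fifth on top; sheet walls 4 to 5 mm thick rise 41 mm on the handle side (-x) and at both ends (y); the +x side is open, no lip
- skip_hinge (a point): middle of the skip's hinge axis, which runs along the wagon's y, 85 mm above the table, 55 mm from the wagon's middle on its +x side
- skip_handle (a point): middle of the yellow handle bar of the skip: round, 12 mm thick, 100 mm long along the wagon's y, 50 mm outside the skip's -x wall, 107 mm above the table when the skip is level; 166 mm from the hinge axis. It can turn between the finger pads
- lock: black skip lock clipped in its socket at the wagon's +y end; loose, 140 g; origin at the middle of its head's underside, 125 mm above the table when clipped, axes then as the wagon's. Head 36 (x) by 30 (y) by 52 mm high above the origin. A yellow arm 24 mm wide, 12 mm high reaches 37 mm to -y over a lug of the skip and keeps it down
- lock_stem (a point): lower end of the lock's steel stem, 22 by 22 mm, 39 mm below the lock's origin, inside the socket when clipped. A brass tooth on the stem moves with the button: while the button is out it hooks under the socket's lip and the lock cannot be pulled; pressed at least 5 mm, the lock pulls straight up
- lock_button (a joint): travel of the lock's orange button: 0 out, 0.007 m fully in; pressed towards the lock's -x, it springs back (4 N to start, 8.5 N fully in). Squeezing head and button between the fingers (44 mm over both, 37 mm pressed) holds it in
- lock_button_face (a point): middle of the button's face, 28 mm above the lock's origin, 8 mm proud of the head's +x face; the face is 22 (y) by 30 mm (z)
- socket (a point): middle of the socket's mouth on the wagon, where the lock's origin lies when clipped, 125 mm above the table; the lock is clear of the socket when its origin is 40 mm higher; the socket block is 41 by 41 mm outside
- pen: fixed open wooden pen beside the wagon's tipping side; 150 (x) by 280 (y) by 45 mm high, walls 5 mm; origin at the centre of its underside; x and y as the wagon's
- pen_in (a point): centre of the pen's inner floor, axes as the pen's
- dish: fixed open square blue dish, 150 by 150 mm, 22 mm high, walls and floor 4 mm; origin at the centre of its underside
- dish_in (a point): centre of the dish's inner floor, axes as the dish's
- bundle_1: bundle of four strapped toy logs, a stiff block 80 mm long by 28 by 28 mm, about 50 g; origin at its centre, its own x along the 80 mm length; lies on its side on the table at the start, or is absent (None); all bundles are alike
- bundle_2: bundle of four strapped toy logs, a stiff block 80 mm long by 28 by 28 mm, about 50 g; origin at its centre, its own x along the 80 mm length; lies on its side on the table at the start, or is absent (None); all bundles are alike
- bundle_3: bundle of four strapped toy logs, a stiff block 80 mm long by 28 by 28 mm, about 50 g; origin at its centre, its own x along the 80 mm length; lies on its side on the table at the start, or is absent (None); all bundles are alike
- bundle_4: bundle of four strapped toy logs, a stiff block 80 mm long by 28 by 28 mm, about 50 g; origin at its centre, its own x along the 80 mm length; lies on its side on the table at the start, or is absent (None); all bundles are alike
- bundle_5: bundle of four strapped toy logs, a stiff block 80 mm long by 28 by 28 mm, about 50 g; origin at its centre, its own x along the 80 mm length; lies on its side on the table at the start, or is absent (None); all bundles are alike
- coach: loose yellow toy coach 190 by 54 by 65 mm, a bystander not to be disturbed; origin centre of underside
- tree: loose toy pine tree 68 mm wide, 120 mm high, a bystander; origin centre of underside
- house: loose red and white toy house 110 by 130 by 107 mm high, a bystander; origin centre of underside
Not all that is in view belongs to the job. What is shaped like the bundle_3 but white is not meant. Leave any red look-alike of the bundle_2 alone.

How it is judged:
By the outcome, as a careful person would: the job done as asked, in the order asked, and still so for the second after the job is handed in, with the robot touching nothing.
Of bundle_1, bundle_2, bundle_3, bundle_4, bundle_5 only 3 to 5 are there at a start; the rules pass over those that are not, and their reading is None.
At some moment in a run one of bundle_1, bundle_2, bundle_3, bundle_4, bundle_5 may be knocked a few centimetres aside while the robot is not near it.
It also fails if it takes over 210 s, if anything falls off the work surface, if the arm or the gripper's body presses on something with over 40 N, if the wrist force passes 120 N, or if a joint passes its speed limit or range.

ROBOT

A 7-joint arm with a two-finger parallel gripper is mounted at the origin on the work surface. World frame = base frame: x ahead of the robot, y to its left, z up, the work surface at z = 0. Lengths are in m, angles in rad, forces in N, time in s.
With the tool pointing down it reaches from about 0.4 to 0.925 m from the base axis. Payload 5.6 kg.
Tool frame: the origin (TCP) lies on the mounting face of the last link; the fingertips stand 173 mm ahead of it and the grasp point (between the pads) lies 155 mm ahead of it; z points along the fingers, y is the direction in which the jaws open and shut (so a half turn about z gives the same grasp; the last joint's range is limited). The gripper opens to 85 mm and grips with 20 to 120 N. Pads are 22 mm wide; open, the fingers measure 114 mm over their backs; the gripper's body (76 mm by 85 mm) begins 54 mm behind the grasp point. The pads swing forward as they close: fully open they stand 13 mm farther back than shut.
Start: joints at [1.073, 0.468, -0.012, 1.603, 0.006, 1.071, -0.056], TCP at [0.285, -0.584, 0.405] pointing down, gripper open.
Joint ranges: [-2.53, 2.53], [-0.31, 2.02], [-1.57, 1.55], [0.28, 2.44], [-1.29, 4.43], [0.15, 1.84], [-2.92, 2.92]. Speed limits (rad/s): [2.57, 2.57, 3.14, 3.14, 3.14, 3.14, 3.14].

INTERFACE

Orientations are given as [roll, pitch, yaw] about the fixed x, y, z axes, in that order (R = Rz(yaw) Ry(pitch) Rx(roll)).
In Python, from cell import robot, capture gives the robot as it stands. The module is installed in compiled form; this text tells all that it offers.
- The arm moves only by the tool drive_tool, never from a script. Its argument "deltas" is a list of rows, each a list of 5 numbers: the opening, from -1 (shut) to 1 (fully open), then the shift along the world's x, y, z in mm, then the turn about the world's z in degrees. In form: [[gripper, x, y, z, yaw], ...]. A call has exactly 10 rows; each row is the pose to reach, as a shift and turn from the pose commanded when the call began; what a row does not reach only later rows make up. A row lasts 1/10 s, in which the tool goes at most 50 mm and 8.59 degrees, less where a joint would pass 70% of its speed; a pose out of reach is approached as far as the arm can. A call with a gripper value outside its range is refused whole. The fingers move at their own pace and stop on an object; "grip_force" is the grip in N (left out, the last holds). Time passes only in rows, so rows that repeat a pose let the fingers close, or fill a call up. It gives the time, the measured TCP pose, the force and the opening at its end, in the units of the state.
- robot.get_state(): the state, without advancing time (a new reading comes with each control period).
- capture(name): name is "side" or "top"; returns a dict with "image" (420x560x3 uint8, red, green, blue), "depth" (420x560 float32, m along the optical axis (not along the pixel's ray), 0 where there is no reading), "camera_matrix" (3x3 intrinsics, pixels), "distortion" ([k1, k2, p1, p2, k3] as OpenCV has them; the pictures are not rectified), "pose" (4x4, takes a point from camera to world coordinates). Camera axes: x right, y down, z forward; pixel columns grow to the right and rows downward; lengths in m; the calibration is good to about 2 mm. A picture is of the moment at which its call begins.
- robot.hand_in(): hands the job in, once; it reports no verdict.
The state is a dict: "t": time; "qpos": joint angles; "joint_velocities": joint speeds; "joint_efforts": joint torques, N m; "tcp_pos": TCP position; "ee_rot": TCP orientation; "ft_force": force on the tool from outside, world axes, zero at the start; "torque": the same for the moment, N m; "finger_gap": finger opening in m.
Only numpy, scipy, OpenCV 4.12 (cv2) and the standard library are available. Lean on these libraries where they do the work, as an engineer would, in place of code of your own. Each camera call takes 0.05 s, during which the arm holds its last target. There are 200 camera calls.

## Working session

There is one attempt and no reset: what is moved stays moved. The work goes in short steps, Python scripts to look and compute and a tool call to move; the robot and the scene stay as the last step left them, time stands still between calls to the robot, and variables do not carry over. Pictures are saved under pics/ and viewed, about 12 in all and at most 16, crops included, and the job is handed in when it is done.

Besides the shell and the picture viewer there is one more tool, called after "Call:" as a command line: name --pt "numbers of a row" for each row, then --argument value for the rest. drive_tool: Moves the arm, as the interface text tells. Its arguments: {"type":"object","properties":{"deltas":{"type":"array","items":{"type":"array","items":{"type":"number"}}},"grip_force":{"type":"number"}},"required":["deltas"]}

```bash
mkdir -p pics; cat > h.py <<'E'
import numpy as np, cv2
from cell import robot, capture
def snap(n,f):
    c=capture(n); cv2.imwrite(f'pics/{f}.png',c['image'][:,:,::-1]); np.savez(f'pics/{f}.npz',**c); return c
def cloud(c):
    h,w=c['depth'].shape; u,v=np.meshgrid(np.arange(w),np.arange(h))
    p=cv2.undistortPoints(np.stack([u,v],-1).reshape(-1,1,2).astype(float),c['camera_matrix'],c['distortion']).reshape(h,w,2)
    d=c['depth'][...,None]; P=np.concatenate([p*d,d],-1)
    return P@c['pose'][:3,:3].T+c['pose'][:3,3]
E
python3 - <<'E'
from h import *
a=snap('top','t0');b=snap('side','s0')
print(a['pose'],b['pose'],a['camera_matrix']);print(robot.get_state())
E
```

```text
[[ 0.02687053 -0.98288622  0.1822434   0.29062419]
 [-0.99956755 -0.02423988  0.01664732 -0.05195501]
 [-0.01194486 -0.18261191 -0.98311251  1.24946968]
 [ 0.          0.          0.          1.        ]] [[-0.72791779 -0.38028639  0.5705418  -0.15309238]
 [-0.68557467  0.41713056 -0.59664853  0.64959846]
 [-0.01109311 -0.82546009 -0.56435148  0.75037612]
 [ 0.          0.          0.          1.        ]] [[401.64232774   0.         283.5089469 ]
 [  0.         401.64232774 216.11318831]
 [  0.           0.           1.        ]]
{'t': 0.1, 'qpos': array([ 1.07304032,  0.46830853, -0.01158237,  1.6035225 ,  0.0059603 ,
        1.07139738, -0.05627232]), 'joint_velocities': array([ 2.61744065e-03, -1.84473788e-03,  8.51117734e-05, -3.86668820e-03,
       -2.61627612e-04, -1.03093093e-03, -2.17293179e-05]), 'joint_efforts': array([ 1.42858855e-03, -5.33518159e+01,  2.18147656e-02, -2.51961726e+01,
        1.15291926e-02,  4.35596725e-03, -4.03546653e-05]), 'tcp_pos': array([ 0.28536506, -0.58376459,  0.40382448]), 'ee_rot': array([-3.13999392e+00,  8.99180360e-05,  4.54681956e-01]), 'ft_force': array([-0.33415165,  0.13119145, -0.20104049]), 'torque': array([ 0.00287964, -0.01544867,  0.01001473]), 'finger_gap': 0.08586195383646741}
```

View pics/t0.png

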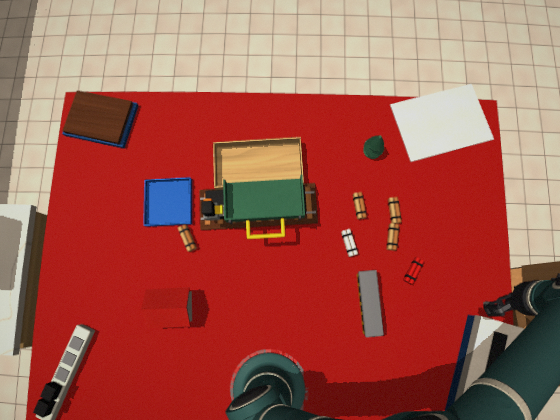

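View pics/s0.png

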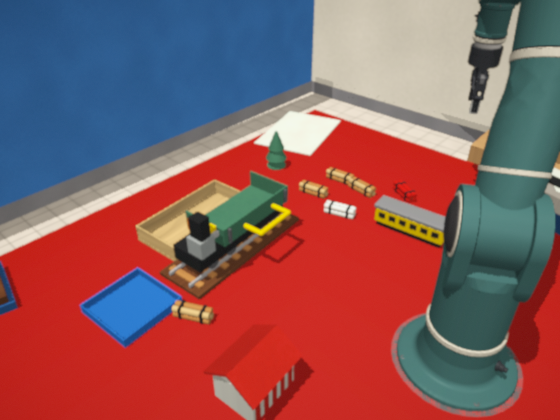

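The top view shows four tan bundles, at (360,206), (394,210), (392,236) and (188,238). The white one at (349,243) and the red one at (414,270) are decoys. The wagon is at about (262,200) with its lock at (210,207), the dish is at (168,202) and the pen at (258,160). The side view agrees. Next I measure them.

```bash
cat >> h.py <<'E'
def bundles(c):
    P=cloud(c); z=P[...,2]; hsv=cv2.cvtColor(c['image'],cv2.COLOR_RGB2HSV).astype(int)
    m=((z>.012)&(z<.04)).astype(np.uint8); out=[]
    n,l,s,_=cv2.connectedComponentsWithStats(m)
    for i in range(1,n):
        if not 80<s[i,4]<900: continue
        q=P[l==i]; q=q[q[:,2]>.02]
        if len(q)<40: continue
        (cx,cy),(w,h),a=cv2.minAreaRect((q[:,:2]*1000).astype(np.float32))
        if w<h: a+=90
        col=np.median(c['image'][l==i],0)
        out.append((round(cx),round(cy),round(w),round(h),round((a+90)%180-90),round(np.percentile(q[:,2],90)*1000),col,s[i,:2]))
    return out
E
python3 - <<'E'
from h import *
c=dict(np.load('pics/t0.npz')); P=cloud(c)
for b in bundles(c): print(*b)
hsv=cv2.cvtColor(c['image'],cv2.COLOR_RGB2HSV).astype(int); H,S,V=np.moveaxis(hsv,-1,0); z=P[...,2]
def rect(n,m):
    l=cv2.connectedComponentsWithStats(m.astype(np.uint8)); k=1+np.argmax(l[2][1:,4]); q=P[l[1]==k]
    r=cv2.minAreaRect((q[:,:2]*1000).astype(np.float32)); print(n,r,len(q),np.median(q[:,2]),np.percentile(q[:,2],95))
rect('handle',(H>20)&(H<35)&(S>180)&(V>120)&(z>.08))
rect('bluedish',(H>100)&(H<125)&(S>150)&(z>-.01)&(z<.05)&(P[...,1]>-.0)&(P[...,1]<.45)&(P[...,0]>.3))
rect('dishrim',(H>100)&(H<125)&(S>150)&(z>.015)&(z<.05)&(P[...,0]>.3)&(P[...,0]<.65))
rect('pen',(z>.035)&(z<.055)&(H>5)&(H<30)&(P[...,0]>.5))
rect('skip',(H>60)&(H<90)&(z>.08)&(z<.16)&(P[...,0]>.3)&(P[...,1]>-.2))
rect('skiprim',(z>.118)&(z<.136)&(H>50)&(H<95)&(P[...,0]>.3)&(P[...,1]>-.2))
rect('lockhead',(z>.165)&(z<.19)&(P[...,0]>.3)&(P[...,1]>-.2))
rect('button',(H>4)&(H<18)&(S>180)&(z>.13)&(P[...,0]>.3)&(P[...,1]>-.2))
rect('coach',(z>.05)&(z<.08)&(P[...,1]<-.2)&(P[...,0]>.2)&(P[...,0]<.5)&(S<60))
cv2.imwrite('pics/c0.png',cv2.resize(c['image'][120:260,180:340,::-1],(800,700))[:600])
E
```

```text
737 82 121 300 -62 38 [85. 66. 40.] [214 138]
740 -309 63 44 63 38 [42. 71. 51.] [364 139]
516 335 243 158 8 29 [ 56.  80. 103.] [143 177]
559 -268 81 29 11 30 [164. 106.  57.] [353 192]
505 -374 38 164 -3 30 [159. 107.  59.] [387 197]
442 -236 77 28 18 30 [202. 190. 170.] [342 229]
361 -434 30 82 -28 31 [168.  25.  22.] [405 257]
95 -566 8 279 -16 37 [13. 25. 38.] [447 314]
29 -15 163 94 76 38 [42.  67.5 63. ] [235 356]
handle ((466.5746154785156, 19.429393768310547), (54.28264236450195, 110.0146255493164), 5.1848039627075195) 233 0.1116836911599679 0.1152712897683883
bluedish ((557.5157470703125, 339.6784973144531), (150.3964385986328, 148.84619140625), 4.438202381134033) 2111 0.004269758916993105 0.020054525805184742
dishrim ((557.5552368164062, 338.57012939453125), (150.37843322753906, 146.77943420410156), 4.532320499420166) 189 0.020607185297269126 0.02476548888316907
pen ((838.4558715820312, 597.1592407226562), (204.3315887451172, 152.45965576171875), 77.9483642578125) 2263 0.03892647024546125 0.0428043968258653
skip ((552.2520751953125, 28.19995880126953), (120.89981842041016, 243.64686584472656), 4.922877788543701) 3060 0.08907026154074038 0.1290877900793492
skiprim ((550.4036865234375, 26.961219787597656), (117.20842742919922, 230.89085388183594), 4.406240463256836) 314 0.12903031468998294 0.1334333312383995
lockhead ((513.0759887695312, 178.86923217773438), (43.870704650878906, 30.435632705688477), 3.564270257949829) 175 0.17555162708432337 0.1795780444270057
button ((532.618408203125, 180.44761657714844), (3.6012399196624756, 20.53945541381836), 3.208693742752075) 15 0.16755633994735275 0.17161371036543374
coach ((276.6112060546875, -288.98175048828125), (155.60650634765625, 53.96288299560547), 5.131747722625732) 967 0.06489291467236824 0.06865674412739749
```

View pics/c0.png

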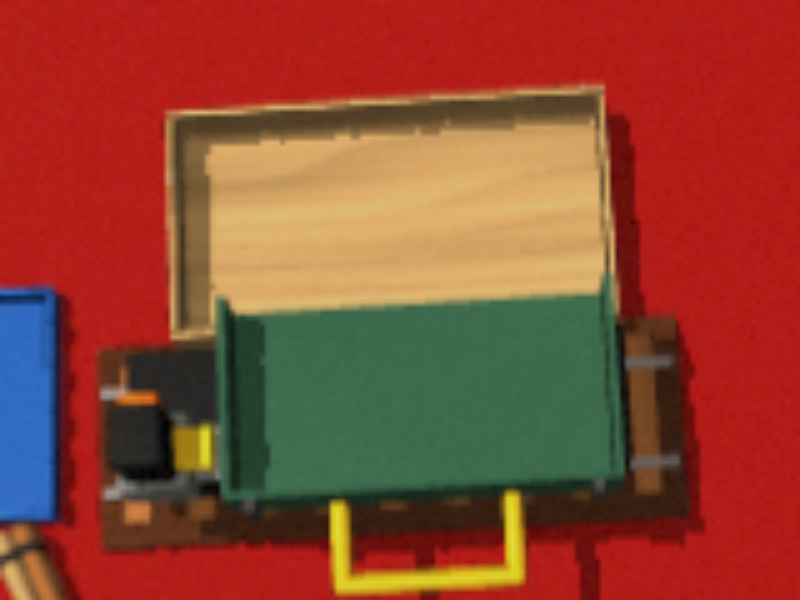

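Crop: the wagon is yawed about 4.6°, with the lock head's top at (140,435), its orange button at (138,398) on the +x side, and the pen beside the skip. Next I separate the touching bundles by colour and get the pen pose.

```bash
cat >> h.py <<'E'
def tan(c,zlo=.018,zhi=.04,roi=None):
    P=cloud(c); z=P[...,2]; H,S,V=np.moveaxis(cv2.cvtColor(c['image'],cv2.COLOR_RGB2HSV).astype(int),-1,0)
    m=(H>8)&(H<25)&(S>90)&(z>zlo)&(z<zhi)&(V>70)&(P[...,0]>.3)
    if roi: m&=(P[...,0]>roi[0])&(P[...,0]<roi[1])&(P[...,1]>roi[2])&(P[...,1]<roi[3])
    m=cv2.morphologyEx(m.astype(np.uint8),cv2.MORPH_CLOSE,np.ones((3,3)))
    n,l,s,_=cv2.connectedComponentsWithStats(m,connectivity=4)
    for i in range(1,n):
        if s[i,4]<60: continue
        q=P[(l==i)&(z>zlo)&(z<zhi)]; (cx,cy),(w,h),a=cv2.minAreaRect((q[:,:2]*1000).astype(np.float32))
        if w<h: a+=90;w,h=h,w
        print('tan',round(cx),round(cy),'size',round(w),round(h),'ang',round((a+90)%180-90,1),'n',s[i,4],'px',s[i,:4])
def step():
    s=robot.get_state(); print('t',round(s['t'],1),'tcp',(s['tcp_pos']*1000).round(),'yaw',np.degrees(s['ee_rot']).round(1),'q',s['qpos'].round(2),'F',s['ft_force'].round(1),'gap',round(s['finger_gap']*1000,1))
E
python3 - <<'E'
from h import *
c=dict(np.load('pics/t0.npz')); tan(c)
P=cloud(c)
for u,v in [(214,142),(301,139),(216,187),(303,180)]: print(u,v,P[v,u].round(3))
m=np.argwhere(c['image'][225:255,175:205,0]>0)
print(P[238,180:200].round(3).tolist())
E
```

```text
tan 839 598 size 200 149 ang 78.9 n 2311 px [63 91 68 51]
tan 742 85 size 298 114 ang -60.1 n 284 px [213 138  86  45]
tan 572 -107 size 64 13 ang 0.8 n 60 px [306 190   5  21]
tan 558 -268 size 81 28 ang 10.9 n 221 px [353 192  13  27]
tan 505 -374 size 164 38 ang -3.3 n 471 px [387 197  14  53]
tan 443 268 size 77 25 ang 27.0 n 194 px [178 225  17  26]
214 142 [0.75  0.197 0.041]
301 139 [ 0.78  -0.081  0.005]
216 187 [0.6   0.18  0.048]
303 180 [ 0.629 -0.089  0.046]
[[0.444, 0.295, -0.004], [0.444, 0.291, 0.001], [0.444, 0.288, 0.001], [0.44, 0.276, 0.03], [0.441, 0.274, 0.029], [0.441, 0.271, 0.027], [0.442, 0.269, 0.023], [0.441, 0.265, 0.025], [0.441, 0.262, 0.026], [0.441, 0.259, 0.027], [0.442, 0.256, 0.026], [0.444, 0.257, 0.01], [0.446, 0.257, -0.005], [0.446, 0.254, -0.005], [0.445, 0.25, -0.001], [0.444, 0.245, 0.006], [0.445, 0.244, -0.001], [0.445, 0.24, 0.0], [0.445, 0.236, 0.002], [0.445, 0.233, 0.001]]
```

```bash
python3 - <<'E'
from h import *
c=dict(np.load('pics/t0.npz'))
for r in [(.507,.6,-.43,-.33),(.40,.503,-.43,-.33)]: tan(c,roi=r)
cv2.imwrite('pics/c1.png',cv2.resize(c['image'][185:260,335:435,::-1],(600,450)))
step()
E
```

```text
tan 546 -377 size 80 30 ang 5.8 n 230 px [389 197  12  26]
tan 463 -369 size 79 29 ang -7.0 n 232 px [387 224  12  26]
t 0.1 tcp [ 285. -584.  404.] yaw [-179.9    0.    26.1] q [ 1.07  0.47 -0.01  1.6   0.01  1.07 -0.06] F [-0.3  0.1 -0.2] gap 85.9
```

View pics/c1.png

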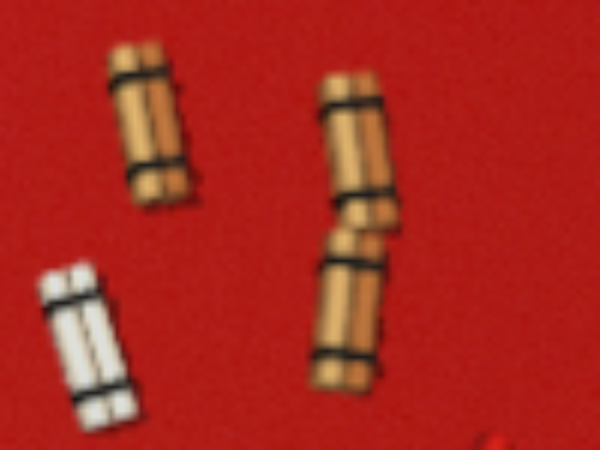

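Call:
drive_tool --pt "0.2 261 207 0 -20" --pt "0.2 261 207 0 -20" --pt "0.2 261 207 0 -20" --pt "0.2 261 207 0 -20" --pt "0.2 261 207 0 -20" --pt "0.2 261 207 0 -20" --pt "0.2 261 207 0 -20" --pt "0.2 261 207 -100 -20" --pt "0.2 261 207 -150 -20" --pt "0.2 261 207 -150 -20" --grip_force 30

```text
t: 1.1
tcp_pos: [0.5466, -0.3764, 0.2531]
ee_rot: [3.141, -0.0, 0.107]
ft_force: [0.3, -0.2, 0.6]
finger_gap: 0.0512
```

```bash
python3 - <<'E'
from h import *
step(); c=snap('top','t1'); tan(c,roi=(.38,.62,-.45,-.2)); P=cloud(c); snap('side','s1')
E
```

```text
t 1.1 tcp [ 547. -376.  253.] yaw [180.   -0.    6.1] q [ 0.57  0.66 -0.02  1.67  0.02  0.81 -0.93] F [ 0.3 -0.2  0.6] gap 51.2
tan 559 -268 size 81 27 ang 10.4 n 221 px [353 193  13  26]
tan 487 -374 size 125 32 ang -6.4 n 347 px [387 209  14  40]
```

Call:
drive_tool --pt "0.2 0 0 -40 0" --pt "0.2 0 0 -65 0" --pt "0.2 0 0 -74 0" --pt "0.2 0 0 -74 0" --pt "-0.8 0 0 -74 0" --pt "-0.8 0 0 -74 0" --pt "-0.8 0 0 -74 0" --pt "-0.8 0 0 -74 0" --pt "-0.8 0 0 -74 0" --pt "-0.8 0 0 -74 0" --grip_force 30

```text
t: 2.2
tcp_pos: [0.5475, -0.3776, 0.1834]
ee_rot: [3.139, -0.003, 0.106]
ft_force: [-0.7, -0.2, 6.1]
finger_gap: 0.0274
```

Call:
drive_tool --pt "-0.8 0 0 40 0" --pt "-0.8 0 0 90 0" --pt "-0.8 0 0 140 0" --pt "-0.8 0 20 180 -1.5" --pt "-0.8 1 330 180 -1.5" --pt "-0.8 1 330 180 -1.5" --pt "-0.8 1 330 180 -1.5" --pt "-0.8 1 330 180 -1.5" --pt "-0.8 1 330 180 -1.5" --pt "-0.8 1 330 180 -1.5"

```text
t: 3.2
tcp_pos: [0.547, -0.055, 0.3617]
ee_rot: [3.141, -0.001, 0.079]
ft_force: [0.3, -0.2, -1.3]
finger_gap: 0.0275
```

Call:
drive_tool --pt "-0.8 0 0 0 0" --pt "-0.8 0 0 0 0" --pt "-0.8 0 0 0 0" --pt "-0.8 0 0 0 0" --pt "-0.8 0 0 0 0" --pt "-0.8 0 0 0 0" --pt "-0.8 0 0 0 0" --pt "-0.8 0 0 0 0" --pt "-0.8 0 0 0 0" --pt "-0.8 0 0 0 0"

```text
t: 4.2
tcp_pos: [0.5475, -0.0569, 0.3607]
ee_rot: [-3.142, 0.0, 0.08]
ft_force: [-0.6, 0.4, -0.7]
finger_gap: 0.0274
```

```bash
python3 - <<'E'
from h import *
step(); c=snap('side','s2'); snap('top','t2')
cv2.imwrite('pics/c2.png',cv2.resize(c['image'][60:330,100:460,::-1],(800,600)))
E
```

```text
t 4.2 tcp [547. -57. 361.] yaw [-180.     0.     4.6] q [ 0.14  0.36 -0.11  1.88  0.05  0.9  -1.49] F [-0.6  0.4 -0.7] gap 27.4
```

View pics/c2.png

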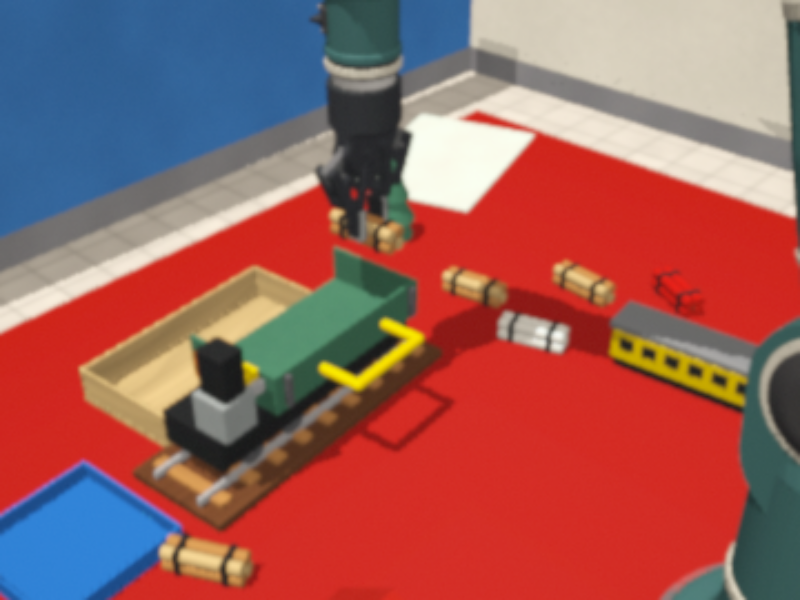

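The bundle is held at its middle above the skip (crop at (365,230)), 10 mm short in y. I lower it into the first slot.

Call:
drive_tool --pt "-0.8 0 10 0 0" --pt "-0.8 0 10 -40 0" --pt "-0.8 0 10 -65 0" --pt "-0.8 0 10 -80 0" --pt "-0.8 0 10 -86 0" --pt "-0.8 0 10 -86 0" --pt "-0.12 0 10 -86 0" --pt "-0.12 0 10 -86 0" --pt "-0.12 0 10 -70 0" --pt "-0.12 0 10 -30 0"

```text
t: 5.3
tcp_pos: [0.5464, -0.0469, 0.3293]
ee_rot: [-3.141, 0.006, 0.079]
ft_force: [1.2, -1.2, 0.4]
finger_gap: 0.0375
```

Call:
drive_tool --pt "0 0 0 40 0" --pt "0.2 0 0 60 0" --pt "0.2 -80 -312 60 -12" --pt "0.2 -80 -312 60 -12" --pt "0.2 -80 -312 60 -12" --pt "0.2 -80 -312 60 -12" --pt "0.2 -80 -312 60 -12" --pt "0.2 -80 -312 60 -12" --pt "0.2 -80 -312 60 -12" --pt "0.2 -80 -312 60 -12"

```text
t: 6.3
tcp_pos: [0.4653, -0.3633, 0.3917]
ee_rot: [3.139, -0.001, -0.137]
ft_force: [0.4, -0.1, 0.2]
finger_gap: 0.0515
```

```bash
python3 - <<'E'
from h import *
step(); c=snap('side','s3'); d=snap('top','t3'); tan(d,roi=(.38,.62,-.45,-.2));tan(d,zlo=.1,zhi=.13,roi=(.45,.62,-.1,.15));tan(c,roi=(.38,.62,-.45,-.2))
cv2.imwrite('pics/c3.png',np.hstack([cv2.resize(c['image'][150:330,160:460,::-1],(600,360)),cv2.resize(d['image'][160:280,200:300,::-1],(200,360))]))
E
```

```text
t 6.3 tcp [ 465. -363.  392.] yaw [ 1.798e+02 -1.000e-01 -7.900e+00] q [ 0.56  0.38  0.06  1.77 -0.03  0.99 -1.08] F [ 0.4 -0.1  0.2] gap 51.5
tan 559 -268 size 81 29 ang 10.0 n 220 px [353 192  13  27]
tan 459 -368 size 77 28 ang -5.1 n 228 px [387 225  11  26]
tan 546 -48 size 79 27 ang 6.5 n 249 px [284 188  11  27]
tan 461 -365 size 83 31 ang -3.9 n 211 px [349 177  28  17]
tan 559 -263 size 83 32 ang 9.5 n 214 px [299 180  29  15]
```

View pics/c3.png

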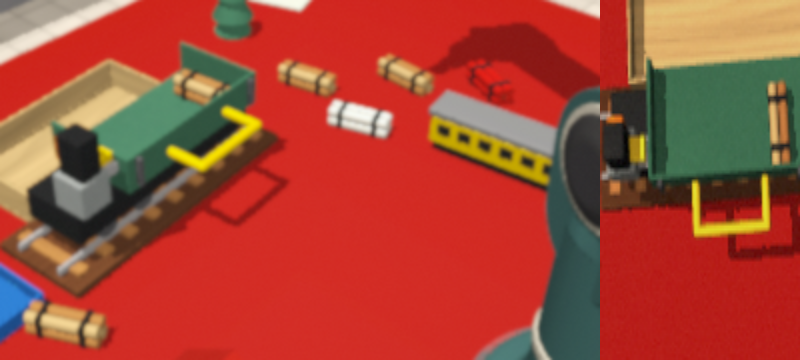

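The first bundle lies in the skip at (546,-48). Now bundle B at (460,-368).

Call:
drive_tool --pt "0.2 -4 -5 -50 3" --pt "0.2 -4 -5 -100 3" --pt "0.2 -4 -5 -150 3" --pt "0.2 -4 -5 -190 3" --pt "0.2 -4 -5 -208 3" --pt "0.2 -4 -5 -208 3" --pt "-0.8 -4 -5 -208 3" --pt "-0.8 -4 -5 -208 3" --pt "-0.8 -4 -5 -208 3" --pt "-0.8 -4 -5 -208 3"

```text
t: 7.4
tcp_pos: [0.4643, -0.3641, 0.1846]
ee_rot: [3.14, -0.003, -0.077]
ft_force: [-0.6, 0.4, 7.3]
finger_gap: 0.0273
```

Call:
drive_tool --pt "-0.8 0 0 0 0" --pt "-0.8 0 0 40 0" --pt "-0.8 0 0 90 0" --pt "-0.8 0 0 140 0" --pt "-0.8 0 0 180 0" --pt "-0.8 20 50 180 9" --pt "-0.8 40 100 180 9" --pt "-0.8 60 150 180 9" --pt "-0.8 80 200 180 9" --pt "-0.8 80 240 180 9"

```text
t: 8.4
tcp_pos: [0.544, -0.1267, 0.3636]
ee_rot: [3.141, -0.003, 0.079]
ft_force: [0.4, -0.1, -0.3]
finger_gap: 0.0276
```

Call:
drive_tool --pt "-0.8 3 50 0 0" --pt "-0.8 3 100 0 0" --pt "-0.8 3 129 0 0" --pt "-0.8 3 129 0 0" --pt "-0.8 3 129 -45 0" --pt "-0.8 3 129 -75 0" --pt "-0.8 3 129 -85 0" --pt "-0.8 3 129 -88 0" --pt "-0.8 3 129 -88 0" --pt "-0.12 3 129 -88 0"

```text
t: 9.4
tcp_pos: [0.5466, 0.0003, 0.2762]
ee_rot: [3.141, -0.002, 0.079]
ft_force: [-0.1, 0.0, -0.7]
finger_gap: 0.0376
```

Call:
drive_tool --pt "-0.12 0 0 0 0" --pt "-0.12 0 0 20 0" --pt "-0.12 0 0 60 0" --pt "0 0 0 110 0" --pt "0.2 0 0 130 0" --pt "0.2 12 -50 130 6" --pt "0.2 12 -100 130 6" --pt "0.2 12 -150 130 6" --pt "0.2 12 -200 130 6" --pt "0.2 12 -250 130 6"

```text
t: 10.4
tcp_pos: [0.5576, -0.2501, 0.406]
ee_rot: [3.141, -0.002, 0.184]
ft_force: [1.2, -0.0, 0.2]
finger_gap: 0.0512
```

```bash
python3 - <<'E'
from h import *
step(); c=snap('side','s4'); d=snap('top','t4'); tan(d,zlo=.1,zhi=.13,roi=(.45,.62,-.1,.15));tan(d,roi=(.38,.62,-.45,-.2));tan(c,roi=(.38,.62,-.45,-.2))
E
```

```text
t 10.4 tcp [ 558. -250.  406.] yaw [ 1.799e+02 -1.000e-01  1.060e+01] q [ 0.39  0.4  -0.02  1.7   0.01  1.04 -1.03] F [ 1.2 -0.   0.2] gap 51.2
tan 546 -48 size 80 27 ang 6.9 n 250 px [284 188  11  27]
tan 542 -2 size 79 27 ang 4.5 n 251 px [268 189  11  27]
tan 558 -267 size 77 27 ang 11.2 n 149 px [353 193  11  26]
tan 560 -263 size 83 29 ang 8.5 n 215 px [299 180  29  15]
```

Call:
drive_tool --pt "0.2 1 -16 -50 0" --pt "0.2 1 -16 -100 0" --pt "0.2 1 -16 -150 0" --pt "0.2 1 -16 -190 0" --pt "0.2 1 -16 -215 0" --pt "0.2 1 -16 -222 0" --pt "0.2 1 -16 -222 0" --pt "-0.8 1 -16 -222 0" --pt "-0.8 1 -16 -222 0" --pt "-0.8 1 -16 -222 0"

```text
t: 11.5
tcp_pos: [0.56, -0.2646, 0.1851]
ee_rot: [3.139, -0.004, 0.184]
ft_force: [0.0, 0.6, 6.4]
finger_gap: 0.0273
```

Call:
drive_tool --pt "-0.8 0 0 0 0" --pt "-0.8 0 0 40 0" --pt "-0.8 0 0 90 0" --pt "-0.8 0 0 140 0" --pt "-0.8 0 0 180 0" --pt "-0.8 -5 50 180 -6" --pt "-0.8 -10 100 180 -6" --pt "-0.8 -15 150 180 -6" --pt "-0.8 -19 200 180 -6" --pt "-0.8 -19 250 180 -6"

```text
t: 12.5
tcp_pos: [0.539, -0.0133, 0.3637]
ee_rot: [3.141, -0.001, 0.079]
ft_force: [1.2, -0.1, -0.7]
finger_gap: 0.0271
```

Target for slot 3: (540, 50).

Call:
drive_tool --pt "-0.8 1 45 0 0" --pt "-0.8 1 63 0 0" --pt "-0.8 1 63 0 0" --pt "-0.8 1 63 -45 0" --pt "-0.8 1 63 -75 0" --pt "-0.8 1 63 -85 0" --pt "-0.8 1 63 -88 0" --pt "-0.8 1 63 -88 0" --pt "-0.12 1 63 -88 0" --pt "-0.12 1 63 -88 0"

```text
t: 13.5
tcp_pos: [0.5417, 0.048, 0.2761]
ee_rot: [-3.141, -0.003, 0.079]
ft_force: [0.0, 0.4, -0.6]
finger_gap: 0.0374
```

Call:
drive_tool --pt "-0.12 0 0 20 0" --pt "-0.12 0 0 60 0" --pt "0 0 0 110 0" --pt "0.2 0 0 140 0" --pt "0.2 -20 50 140 8" --pt "0.2 -40 95 140 16" --pt "0.2 -60 140 140 22" --pt "0.2 -80 180 140 22" --pt "0.2 -97 217 140 22" --pt "0.2 -97 217 140 22"

```text
t: 14.5
tcp_pos: [0.4407, 0.2705, 0.416]
ee_rot: [-3.139, -0.003, 0.473]
ft_force: [-0.6, -0.2, -0.6]
finger_gap: 0.0509
```

```bash
python3 - <<'E'
from h import *
step(); c=snap('side','s5'); d=snap('top','t5'); tan(d,zlo=.1,zhi=.13,roi=(.45,.62,-.1,.15));tan(d,roi=(.38,.5,.2,.4));tan(c,roi=(.38,.5,.2,.4))
E
```

```text
t 14.5 tcp [441. 271. 416.] yaw [-1.798e+02 -1.000e-01  2.710e+01] q [-0.34  0.25 -0.32  1.9   0.09  1.   -1.8 ] F [-0.6 -0.2 -0.6] gap 50.9
tan 546 -48 size 79 27 ang 6.6 n 249 px [284 188  11  27]
tan 540 46 size 79 27 ang 4.6 n 252 px [252 189  11  28]
tan 542 -2 size 78 27 ang 4.5 n 250 px [268 189  11  27]
tan 444 268 size 77 25 ang 28.2 n 195 px [178 225  17  26]
tan 442 273 size 81 30 ang 30.3 n 487 px [172 301  41  19]
```

Call:
drive_tool --pt "0.2 2 0 -50 1" --pt "0.2 2 0 -100 1" --pt "0.2 2 0 -150 1" --pt "0.2 2 0 -190 1" --pt "0.2 2 0 -220 1" --pt "0.2 2 0 -232 1" --pt "0.2 2 0 -232 1" --pt "-0.8 2 0 -232 1" --pt "-0.8 2 0 -232 1" --pt "-0.8 2 0 -232 1"

```text
t: 15.6
tcp_pos: [0.4469, 0.2653, 0.1846]
ee_rot: [-3.142, -0.004, 0.481]
ft_force: [-0.3, -0.3, 6.4]
finger_gap: 0.0275
```

Call:
drive_tool --pt "-0.8 0 0 0 0" --pt "-0.8 0 0 40 0" --pt "-0.8 0 0 90 0" --pt "-0.8 0 0 140 0" --pt "-0.8 0 0 190 0" --pt "-0.8 0 0 220 0" --pt "-0.8 20 -50 220 -8" --pt "-0.8 40 -90 220 -16" --pt "-0.8 60 -130 220 -23.5" --pt "-0.8 80 -170 220 -23.5"

```text
t: 16.6
tcp_pos: [0.5261, 0.0932, 0.4038]
ee_rot: [3.141, -0.002, 0.068]
ft_force: [1.1, -0.4, -1.5]
finger_gap: 0.0273
```

Call:
drive_tool --pt "-0.8 10 4 0 0.7" --pt "-0.8 10 4 0 0.7" --pt "-0.8 10 4 -50 0.7" --pt "-0.8 10 4 -90 0.7" --pt "-0.8 10 4 -115 0.7" --pt "-0.8 10 4 -125 0.7" --pt "-0.8 10 4 -128 0.7" --pt "-0.8 10 4 -128 0.7" --pt "-0.12 10 4 -128 0.7" --pt "-0.12 10 4 -128 0.7"

```text
t: 17.6
tcp_pos: [0.5365, 0.0992, 0.2762]
ee_rot: [-3.141, -0.003, 0.083]
ft_force: [0.2, -0.6, -0.1]
finger_gap: 0.0375
```

Call:
drive_tool --pt "-0.12 0 0 20 0" --pt "-0.12 0 0 60 0" --pt "0 0 0 110 0" --pt "0.2 0 0 150 0" --pt "0.4 -8 -45 150 8" --pt "0.4 -8 -60 150 16" --pt "0.4 -8 -60 150 24" --pt "0.4 -8 -60 150 32" --pt "0.4 -8 -60 150 40" --pt "0.4 -8 -60 150 48"

```text
t: 18.6
tcp_pos: [0.5279, 0.0389, 0.4258]
ee_rot: [3.14, -0.001, 0.926]
ft_force: [0.1, -0.2, 0.3]
finger_gap: 0.06
```

```bash
python3 - <<'E'
from h import *
step(); c=snap('side','s6'); d=snap('top','t6'); tan(d,zlo=.1,zhi=.13,roi=(.45,.62,-.1,.15));tan(d);tan(c)
P=cloud(d);z=P[...,2];q=P[(z>.165)&(z<.19)&(P[...,0]>.45)&(P[...,0]<.56)&(P[...,1]>.14)&(P[...,1]<.22)]
print(cv2.minAreaRect((q[:,:2]*1000).astype(np.float32)),len(q))
cv2.imwrite('pics/c6.png',cv2.resize(c['image'][160:330,130:330,::-1],(700,595)))
E
```

```text
t 18.6 tcp [528.  39. 426.] yaw [ 1.799e+02 -1.000e-01  5.310e+01] q [ 0.08  0.26 -0.26  1.86  0.08  1.03 -0.85] F [ 0.1 -0.2  0.3] gap 60.0
tan 546 -48 size 80 27 ang 6.6 n 247 px [284 188  11  27]
tan 542 -6 size 78 17 ang 5.0 n 118 px [271 189   8  27]
tan 475 -29 size 45 12 ang 1.7 n 65 px [280 218   5  16]
tan 839 598 size 200 149 ang 78.4 n 2321 px [63 91 68 51]
tan 763 -29 size 100 18 ang 85.0 n 92 px [269 139  32   7]
tan 549 -109 size 71 16 ang 1.1 n 76 px [306 196   6  23]
tan 756 46 size 275 84 ang 77.0 n 671 px [141 183  96  47]
tan 326 -256 size 46 11 ang 2.7 n 96 px [374 213  17  12]
tan 681 197 size 144 5 ang 4.7 n 238 px [136 228  39  29]
tan 541 214 size 55 18 ang 5.0 n 117 px [175 269  20  12]
((513.0267333984375, 179.15042114257812), (43.96837615966797, 30.33795738220215), 2.5207438468933105) 174
```

View pics/c6.png

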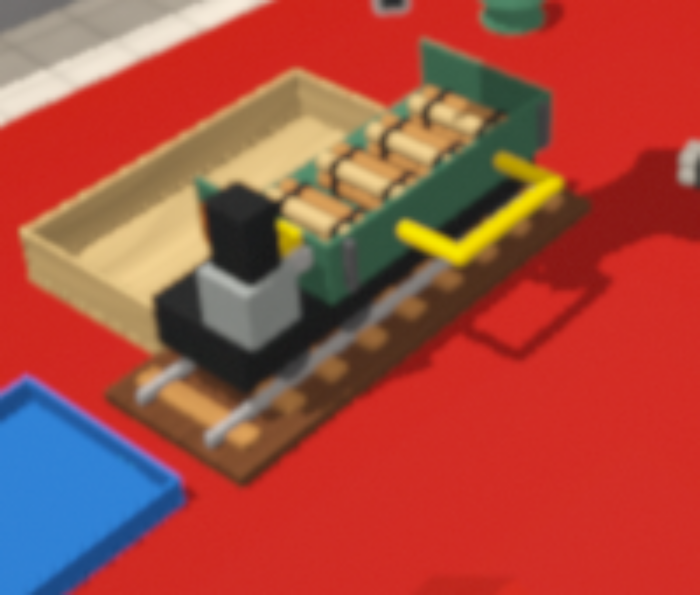

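All four bundles are in the skip, which is still locked. Now the lock.

Call:
drive_tool --pt "0.5 -15 50 0 8" --pt "0.5 -15 95 0 16" --pt "0.5 -15 130 0 24" --pt "0.5 -15 140 0 32" --pt "0.5 -15 140 0 41.5" --pt "0.5 -15 140 0 41.5" --pt "0.5 -15 140 -20 41.5" --pt "0.5 -15 140 -40 41.5" --pt "0.5 -15 140 -40 41.5" --pt "0.5 -15 140 -40 41.5"

```text
t: 19.7
tcp_pos: [0.5132, 0.1787, 0.3851]
ee_rot: [3.142, 0.0, 1.642]
ft_force: [0.2, 0.9, 0.4]
finger_gap: 0.064
```

```bash
python3 - <<'E'
from h import *
step(); c=snap('side','s7')
cv2.imwrite('pics/c7.png',cv2.resize(c['image'][90:290,100:340,::-1],(720,600)))
E
```

```text
t 19.7 tcp [513. 179. 385.] yaw [180.    0.   94.1] q [-0.04  0.35 -0.43  1.86  0.18  0.96 -0.48] F [0.2 0.9 0.4] gap 64.0
```

View pics/c7.png

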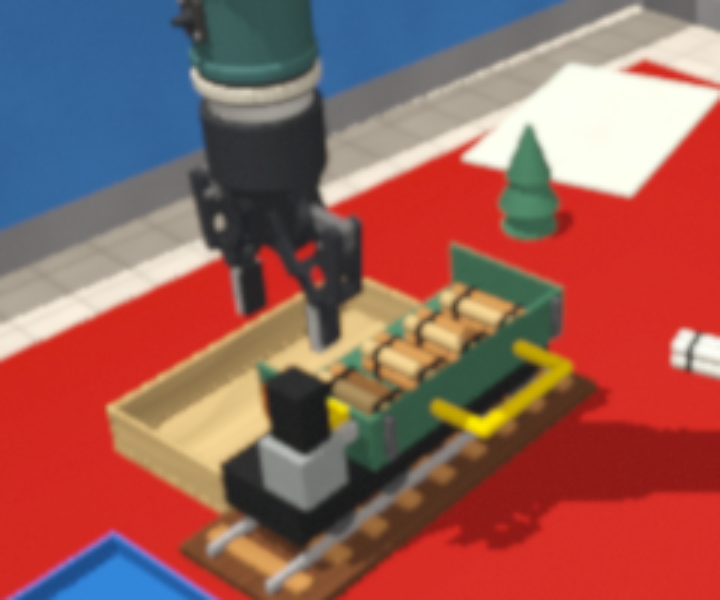

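The jaws straddle the lock along x. Descend and squeeze.

Call:
drive_tool --pt "0.5 0 0 -30 0.5" --pt "0.5 0 0 -50 0.5" --pt "0.5 0 0 -62 0.5" --pt "0.5 0 0 -69 0.5" --pt "0.5 0 0 -69 0.5" --pt "-0.8 0 0 -69 0.5" --pt "-0.8 0 0 -69 0.5" --pt "-0.8 0 0 -69 0.5" --pt "-0.8 0 0 -69 0.5" --pt "-0.8 0 0 -69 0.5" --grip_force 50

```text
t: 20.75
tcp_pos: [0.5127, 0.1796, 0.3179]
ee_rot: [3.141, 0.0, 1.654]
ft_force: [-5.5, -1.2, 10.6]
finger_gap: 0.0356
```

Call:
drive_tool --pt "-0.8 0 0 2 0" --pt "-0.8 0 0 4 0" --pt "-0.8 0 0 6 0" --pt "-0.8 0 0 8 0" --pt "-0.8 0 0 10 0" --pt "-0.8 0 0 12 0" --pt "-0.8 0 0 14 0" --pt "-0.8 0 0 14 0" --pt "-0.8 0 0 14 0" --pt "-0.8 0 0 14 0"

```text
t: 21.75
tcp_pos: [0.513, 0.1789, 0.3296]
ee_rot: [-3.141, 0.0, 1.654]
ft_force: [0.3, -1.0, -1.5]
finger_gap: 0.0354
```

The lock came up freely (weight only, 1.5 N). I raise it and carry it over the dish.

Call:
drive_tool --pt "-0.8 0 0 10 0" --pt "-0.8 0 0 30 0" --pt "-0.8 0 0 55 0" --pt "-0.8 0 0 75 0" --pt "-0.8 5 30 75 0" --pt "-0.8 15 70 75 0" --pt "-0.8 25 110 75 0" --pt "-0.8 35 150 75 0" --pt "-0.8 42 185 75 0" --pt "-0.8 42 185 75 0"

```text
t: 22.75
tcp_pos: [0.5535, 0.3695, 0.4051]
ee_rot: [-3.141, -0.005, 1.66]
ft_force: [-0.1, 0.3, -1.2]
finger_gap: 0.0357
```

```bash
python3 - <<'E'
from h import *
step(); c=snap('side','s8')
cv2.imwrite('pics/c8.png',cv2.resize(c['image'][90:340,40:340,::-1],(720,600)))
E
```

```text
t 22.8 tcp [554. 369. 405.] yaw [-180.    -0.3   95.1] q [-0.33  0.54 -0.45  1.54  0.25  1.12 -0.74] F [-0.1  0.3 -1.2] gap 35.7
```

View pics/c8.png

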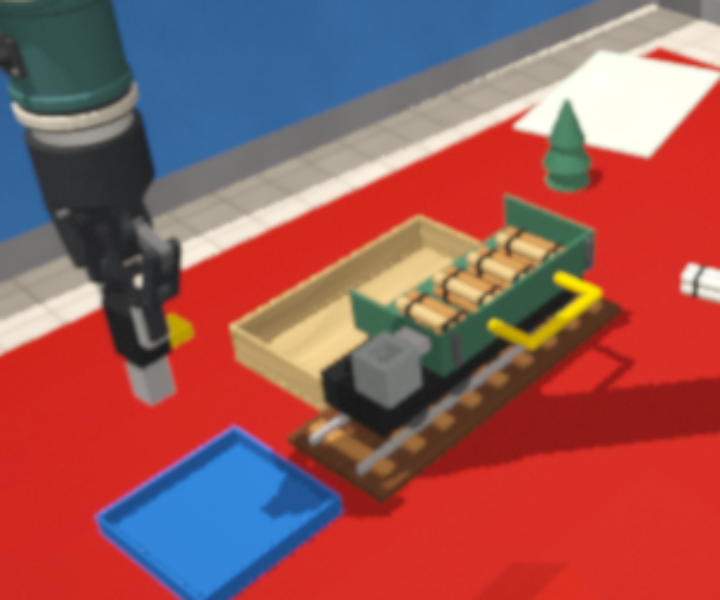

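Call:
drive_tool --pt "-0.8 1 -5 -40 0" --pt "-0.8 1 -5 -80 0" --pt "-0.8 1 -5 -115 0" --pt "-0.8 1 -5 -140 0" --pt "-0.8 1 -5 -152 0" --pt "-0.8 1 -5 -158 0" --pt "-0.8 1 -5 -162 0" --pt "-0.8 1 -5 -162 0" --pt "-0.8 1 -5 -162 0" --pt "-0.8 1 -5 -162 0"

```text
t: 23.8
tcp_pos: [0.5563, 0.3592, 0.2438]
ee_rot: [3.14, -0.001, 1.654]
ft_force: [0.3, -0.0, -1.6]
finger_gap: 0.0357
```

Call:
drive_tool --pt "-0.8 0 0 -1 0" --pt "-0.8 0 0 -2 0" --pt "-0.8 0 0 -3 0" --pt "-0.8 0 0 -4 0" --pt "-0.8 0 0 -5 0" --pt "-0.8 0 0 -5 0" --pt "-0.8 0 0 -5 0" --pt "-0.8 0 0 -5 0" --pt "-0.8 0 0 -5 0" --pt "-0.8 0 0 -5 0"

```text
t: 24.8
tcp_pos: [0.556, 0.3589, 0.2377]
ee_rot: [3.141, 0.0, 1.654]
ft_force: [-0.3, 0.1, -1.1]
finger_gap: 0.0352
```

Not in contact yet; I go down in small steps.

Call:
drive_tool --pt "-0.8 0 0 -1 0" --pt "-0.8 0 0 -2 0" --pt "-0.8 0 0 -3 0" --pt "-0.8 0 0 -3 0" --pt "-0.8 0 0 -3 0" --pt "-0.8 0 0 -3 0" --pt "-0.8 0 0 -3 0" --pt "-0.8 0 0 -3 0" --pt "-0.8 0 0 -3 0" --pt "-0.8 0 0 -3 0"

```text
t: 25.8
tcp_pos: [0.556, 0.3591, 0.2359]
ee_rot: [3.141, 0.0, 1.654]
ft_force: [-1.4, -0.7, 6.9]
finger_gap: 0.0352
```

Call:
drive_tool --pt "-0.1 0 0 0.5 0" --pt "-0.05 0 0 0.5 0" --pt "0 0 0 0.5 0" --pt "0.03 0 0 0.5 0" --pt "0.06 0 0 0.5 0" --pt "0.1 0 0 0.5 0" --pt "0.15 0 0 0.5 0" --pt "0.25 0 0 0.5 0" --pt "0.4 0 0 0.5 0" --pt "0.5 0 0 0.5 0"

```text
t: 26.8
tcp_pos: [0.556, 0.359, 0.2352]
ee_rot: [3.141, -0.0, 1.654]
ft_force: [-0.4, 0.0, -0.1]
finger_gap: 0.0638
```

Call:
drive_tool --pt "0.5 0 0 10 0" --pt "0.5 0 0 30 0" --pt "0.5 0 0 60 0" --pt "0.5 0 0 100 0" --pt "0.5 0 0 150 0" --pt "0.5 0 0 180 0" --pt "0.5 -10 -50 180 0" --pt "0.5 -25 -100 180 0" --pt "0.5 -40 -150 180 0" --pt "0.5 -55 -200 180 0"

```text
t: 27.8
tcp_pos: [0.5022, 0.1646, 0.416]
ee_rot: [3.14, 0.0, 1.654]
ft_force: [1.1, -0.1, 1.4]
finger_gap: 0.064
```

```bash
python3 - <<'E'
from h import *
step(); c=snap('side','s9'); d=snap('top','t9')
cv2.imwrite('pics/c9.png',np.hstack([cv2.resize(c['image'][160:360,60:260,::-1],(400,400)),cv2.resize(d['image'][150:250,130:230,::-1],(400,400))]))
E
```

```text
t 27.8 tcp [502. 165. 416.] yaw [179.9   0.   94.8] q [ 0.    0.29 -0.46  1.86  0.15  1.02 -0.43] F [ 1.1 -0.1  1.4] gap 64.0
```

View pics/c9.png

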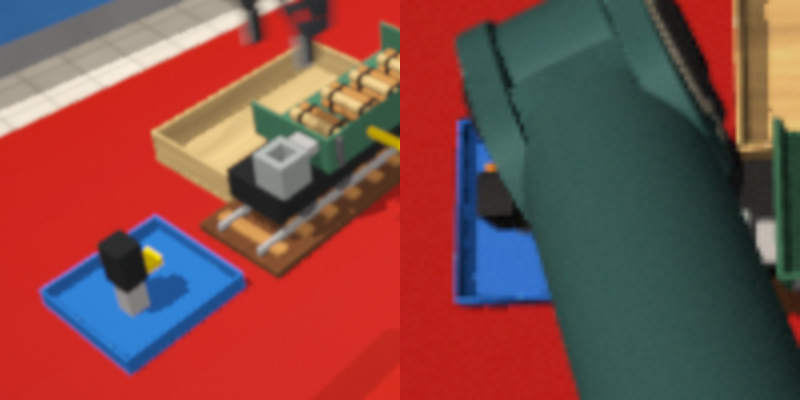

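The lock stands in the dish (left (128,268)) and the socket is empty. Now to the handle.

Call:
drive_tool --pt "-0.1 -20 -48 0 0" --pt "-0.1 -40 -96 0 0" --pt "-0.1 -60 -142 0 0" --pt "-0.1 -60 -146 0 0" --pt "-0.1 -60 -146 -40 0" --pt "-0.1 -60 -146 -80 0" --pt "-0.1 -60 -146 -90 0" --pt "-0.1 -60 -146 -90 0" --pt "-0.1 -60 -146 -90 0" --pt "-0.1 -60 -146 -90 0"

```text
t: 28.9
tcp_pos: [0.4441, 0.0207, 0.3269]
ee_rot: [3.138, 0.0, 1.654]
ft_force: [0.1, -0.8, -0.1]
finger_gap: 0.0385
```

```bash
python3 - <<'E'
from h import *
step(); c=snap('side','s10'); d=snap('top','t10')
P=cloud(d);H,S,V=np.moveaxis(cv2.cvtColor(d['image'],cv2.COLOR_RGB2HSV).astype(int),-1,0)
for n,C in(('side',c),('top',d)):
    P=cloud(C);H,S,V=np.moveaxis(cv2.cvtColor(C['image'],cv2.COLOR_RGB2HSV).astype(int),-1,0)
    m=(H>20)&(H<35)&(S>180)&(V>90)&(P[...,2]>.09)&(P[...,2]<.13)&(P[...,0]<.47)&(P[...,0]>.4)
    q=P[m]*1000; print(n,len(q), q.min(0).round() if len(q) else '',q.max(0).round() if len(q) else '')
cv2.imwrite('pics/c10.png',cv2.resize(c['image'][100:300,80:350,::-1],(800,592)))
E
```

```text
t 28.9 tcp [444.  21. 327.] yaw [179.8   0.   94.8] q [ 0.22  0.26 -0.38  2.14  0.14  0.76 -0.17] F [ 0.1 -0.8 -0.1] gap 38.5
side 253 [433. -31. 104.] [469.  79. 119.]
top 32 [446. -36. 107.] [470. -26. 117.]
```

View pics/c10.png

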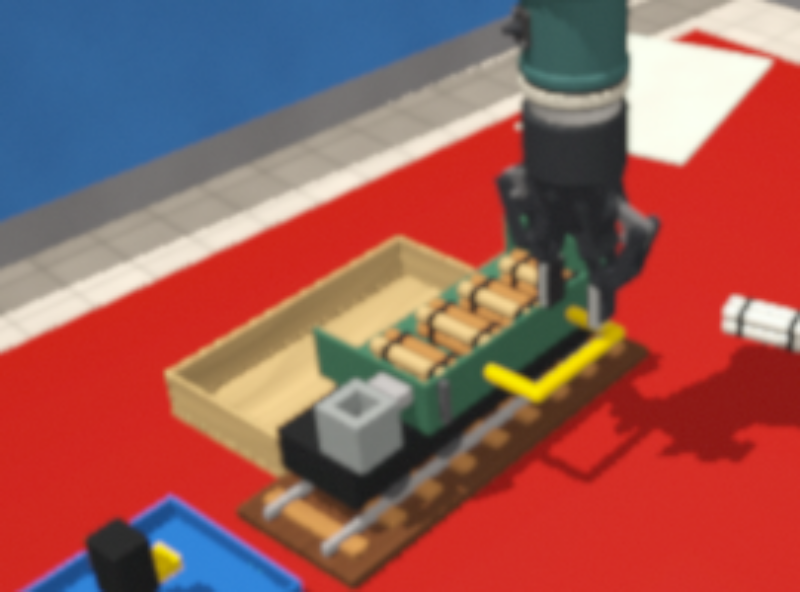

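Call:
drive_tool --pt "-0.1 0 -1 -25 0" --pt "-0.1 0 -1 -45 0" --pt "-0.1 0 -1 -57 0" --pt "-0.1 0 -1 -61 0" --pt "-0.1 0 -1 -61 0" --pt "-0.9 0 -1 -61 0" --pt "-0.9 0 -1 -61 0" --pt "-0.9 0 -1 -61 0" --pt "-0.9 0 -1 -61 0" --pt "-0.9 0 -1 -61 0" --grip_force 50

```text
t: 30.0
tcp_pos: [0.4446, 0.0194, 0.2652]
ee_rot: [3.137, -0.0, 1.654]
ft_force: [5.0, 1.1, -1.2]
finger_gap: 0.0103
```

Call:
drive_tool --pt "-0.9 1 0 6.5 0" --pt "-0.9 2.3 0.2 13 0" --pt "-0.9 3.8 0.3 19.5 0" --pt "-0.9 5.6 0.4 26 0" --pt "-0.9 7.6 0.6 32.3 0" --pt "-0.9 9.9 0.8 38.5 0" --pt "-0.9 12.5 1 44.6 0" --pt "-0.9 15.3 1.2 50.7 0" --pt "-0.9 18.3 1.5 56.6 0" --pt "-0.9 21.5 1.7 62.3 0"

```text
t: 31.0
tcp_pos: [0.465, 0.0211, 0.3267]
ee_rot: [3.141, -0.0, 1.654]
ft_force: [5.4, 2.3, -8.1]
finger_gap: 0.0098
```

Call:
drive_tool --pt "-0.9 2.7 0.2 4.2 0" --pt "-0.9 5.5 0.4 8.4 0" --pt "-0.9 8.3 0.7 12.5 0" --pt "-0.9 11.2 0.9 16.5 0" --pt "-0.9 14.3 1.1 20.4 0" --pt "-0.9 17.5 1.4 24.2 0" --pt "-0.9 20.8 1.7 28 0" --pt "-0.9 24.2 1.9 31.6 0" --pt "-0.9 27.7 2.2 35.1 0" --pt "-0.9 31.3 2.5 38.5 0"

```text
t: 32.0
tcp_pos: [0.4944, 0.0237, 0.365]
ee_rot: [-3.135, 0.0, 1.654]
ft_force: [-8.5, 0.8, 3.8]
finger_gap: 0.0102
```

```bash
python3 - <<'E'
from h import *
step(); c=snap('side','s11'); d=snap('top','t11')
cv2.imwrite('pics/c11.png',np.hstack([cv2.resize(c['image'][110:310,90:340,::-1],(500,400)),cv2.resize(d['image'][120:220,190:265,::-1],(300,400))]))
E
```

```text
t 32.0 tcp [494.  24. 365.] yaw [-179.6    0.    94.8] q [ 0.21  0.29 -0.38  1.99  0.14  0.89 -0.16] F [-8.5  0.8  3.8] gap 10.2
```

View pics/c11.png

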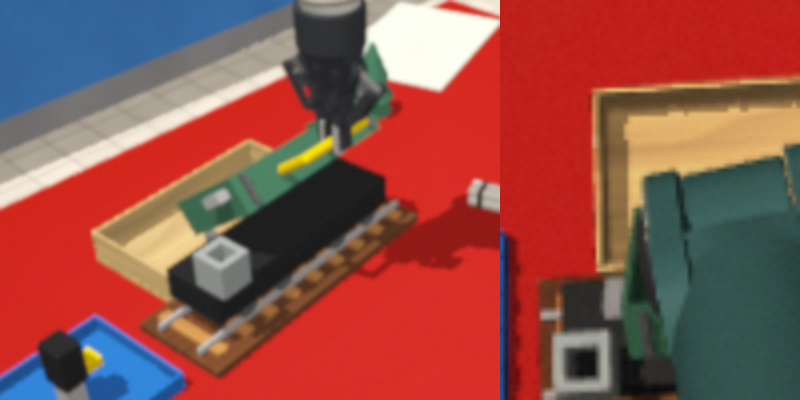

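The skip is up at about 0.7 rad, held by the handle. On to 1.0 rad.

Call:
drive_tool --pt "-0.9 3.8 0.3 3.3 0" --pt "-0.9 7.6 0.6 6.5 0" --pt "-0.9 11.5 0.9 9.6 0" --pt "-0.9 15.5 1.2 12.5 0" --pt "-0.9 19.6 1.6 15.3 0" --pt "-0.9 23.8 1.9 18 0" --pt "-0.9 28.1 2.2 20.6 0" --pt "-0.9 32.4 2.6 23.1 0" --pt "-0.9 36.8 2.9 25.4 0" --pt "-0.9 41.2 3.3 27.5 0"

```text
t: 33.1
tcp_pos: [0.5364, 0.0273, 0.3954]
ee_rot: [-3.14, 0.001, 1.654]
ft_force: [-12.0, 0.3, 19.1]
finger_gap: 0.0103
```

Call:
drive_tool --pt "-0.9 0 0 0 0" --pt "-0.9 0 0 0 0" --pt "-0.9 0 0 0 0" --pt "-0.9 0 0 0 0" --pt "-0.9 0 0 0 0" --pt "-0.9 0 0 0 0" --pt "-0.9 0 0 0 0" --pt "-0.9 0 0 0 0" --pt "-0.9 0 0 0 0" --pt "-0.9 0 0 0 0"

```text
t: 34.1
tcp_pos: [0.5368, 0.0274, 0.3957]
ee_rot: [-3.141, 0.001, 1.654]
ft_force: [-10.8, 1.2, 17.8]
finger_gap: 0.0103
```

```bash
python3 - <<'E'
from h import *
step(); c=snap('side','s12'); d=snap('top','t12')
cv2.imwrite('pics/c12.png',np.hstack([cv2.resize(c['image'][110:310,90:340,::-1],(400,400)),cv2.resize(d['image'][120:220,190:320,::-1],(400,400))]))
E
```

```text
t 34.1 tcp [537.  27. 396.] yaw [-180.     0.    94.8] q [ 0.2   0.32 -0.38  1.87  0.14  0.98 -0.16] F [-10.8   1.2  17.8] gap 10.3
```

View pics/c12.png

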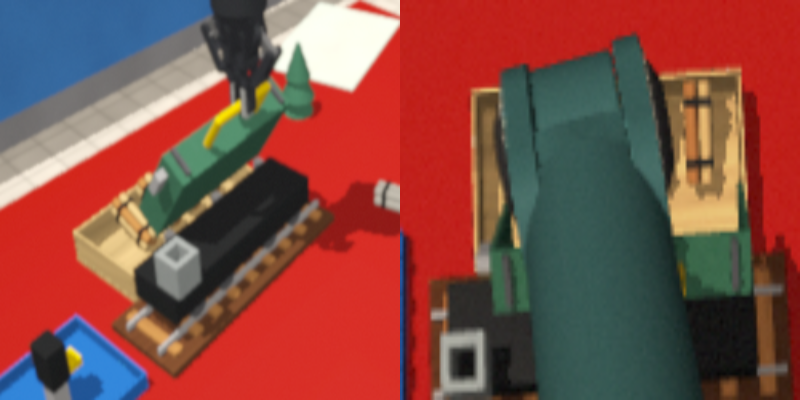

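Call:
drive_tool --pt "-0.9 -4.4 -0.4 -2.1 0" --pt "-0.9 -8.8 -0.7 -4.4 0" --pt "-0.9 -13.1 -1.1 -6.9 0" --pt "-0.9 -17.4 -1.4 -9.5 0" --pt "-0.9 -21.6 -1.7 -12.2 0" --pt "-0.9 -25.7 -2.1 -15 0" --pt "-0.9 -29.7 -2.4 -17.9 0" --pt "-0.9 -33.6 -2.7 -21 0" --pt "-0.9 -37.4 -3 -24.2 0" --pt "-0.9 -41.2 -3.3 -27.5 0"

```text
t: 35.2
tcp_pos: [0.4961, 0.0238, 0.3666]
ee_rot: [3.139, 0.0, 1.654]
ft_force: [-5.0, 2.1, 5.2]
finger_gap: 0.0099
```

Call:
drive_tool --pt "-0.9 -3.6 -0.3 -3.4 0" --pt "-0.9 -7.1 -0.6 -6.9 0" --pt "-0.9 -10.5 -0.8 -10.5 0" --pt "-0.9 -13.8 -1.1 -14.3 0" --pt "-0.9 -17 -1.4 -18.1 0" --pt "-0.9 -20.1 -1.6 -22 0" --pt "-0.9 -23 -1.8 -26 0" --pt "-0.9 -25.8 -2.1 -30.1 0" --pt "-0.9 -28.6 -2.3 -34.3 0" --pt "-0.9 -31.3 -2.5 -38.5 0"

```text
t: 36.2
tcp_pos: [0.4651, 0.021, 0.3263]
ee_rot: [3.139, -0.0, 1.654]
ft_force: [4.2, 3.1, -0.8]
finger_gap: 0.0102
```

Call:
drive_tool --pt "-0.9 -3.2 -0.2 -5.7 0" --pt "-0.9 -6.2 -0.5 -11.6 0" --pt "-0.9 -9 -0.7 -17.7 0" --pt "-0.9 -11.6 -0.9 -23.8 0" --pt "-0.9 -13.9 -1.1 -30 0" --pt "-0.9 -15.9 -1.3 -36.3 0" --pt "-0.9 -17.7 -1.4 -42.7 0" --pt "-0.9 -19.2 -1.5 -49.2 0" --pt "-0.9 -20 -1.6 -54 0" --pt "-0.9 -20.6 -1.7 -57 0"

```text
t: 37.2
tcp_pos: [0.4451, 0.0193, 0.2695]
ee_rot: [3.138, -0.0, 1.654]
ft_force: [5.7, 3.4, 0.5]
finger_gap: 0.0099
```

Call:
drive_tool --pt "-0.9 -0.1 0 -1 0" --pt "-0.9 -0.2 0 -2 0" --pt "-0.9 -0.4 0 -3 0" --pt "-0.9 -0.6 0 -4 0" --pt "-0.9 -0.8 0 -5 0" --pt "-0.9 -0.9 0 -5.5 0" --pt "-0.9 -0.9 0 -6 0" --pt "-0.9 -0.9 0 -6 0" --pt "-0.9 -0.9 0 -6 0" --pt "-0.9 -0.9 0 -6 0"

```text
t: 38.2
tcp_pos: [0.4447, 0.0196, 0.2675]
ee_rot: [3.137, 0.002, 1.654]
ft_force: [-6.2, 2.0, 44.6]
finger_gap: 0.0104
```

```bash
python3 - <<'E'
from h import *
step(); c=snap('side','s13'); d=snap('top','t13')
P=cloud(d);P0=cloud(dict(np.load('pics/t10.npz')))
for n in('10','13'):
    C=dict(np.load(f'pics/s{n}.npz'));P=cloud(C);H,S,V=np.moveaxis(cv2.cvtColor(C['image'],cv2.COLOR_RGB2HSV).astype(int),-1,0)
    m=(H>20)&(H<35)&(S>180)&(V>90)&(P[...,2]>.09)&(P[...,2]<.14)&(P[...,0]<.46)&(P[...,0]>.4)&(P[...,1]<.1)
    q=P[m]*1000; print(n,len(q),np.median(q,0).round(1))
tan(d,zlo=.015,zhi=.07,roi=(.6,.8,-.1,.2)); 
E
```

```text
t 38.2 tcp [445.  20. 267.] yaw [1.797e+02 1.000e-01 9.480e+01] q [ 0.18  0.37 -0.35  2.18  0.22  0.62 -0.24] F [-6.2  2.  44.6] gap 10.4
10 233 [442.4  34.6 113.4]
13 124 [441.1  64.4 113.4]
tan 687 55 size 281 152 ang -84.2 n 1467 px [213 137  90  53]
```

Call:
drive_tool --pt "-0.9 0 0 1.5 0" --pt "-0.9 0 0 3 0" --pt "-0.9 0 0 3.5 0" --pt "-0.9 0 0 3.5 0" --pt "-0.9 0 0 3.5 0" --pt "-0.9 0 0 3.5 0" --pt "-0.9 0 0 3.5 0" --pt "-0.9 0 0 3.5 0" --pt "-0.9 0 0 3.5 0" --pt "-0.9 0 0 3.5 0"

```text
t: 39.3
tcp_pos: [0.4446, 0.0193, 0.268]
ee_rot: [3.137, 0.0, 1.654]
ft_force: [4.8, 2.7, 5.6]
finger_gap: 0.01
```

Still lightly pressed down, so the skip rests on the chassis. I open gently and retreat.

Call:
drive_tool --pt "-0.6 0 0 0 0" --pt "-0.4 0 0 0 0" --pt "-0.2 0 0 0 0" --pt "-0.1 0 0 0 0" --pt "-0.1 0 0 0 0" --pt "-0.1 0 0 0 0" --pt "-0.1 0 0 20 0" --pt "-0.1 0 0 50 0" --pt "-0.1 0 0 90 0" --pt "-0.1 0 0 140 0"

```text
t: 40.3
tcp_pos: [0.4424, 0.0191, 0.4073]
ee_rot: [-3.138, -0.001, 1.654]
ft_force: [1.1, -0.4, -1.2]
finger_gap: 0.0386
```

Call:
drive_tool --pt "-0.1 0 -50 10 0" --pt "-0.1 0 -100 10 0" --pt "-0.1 0 -150 10 0" --pt "-0.1 0 -200 10 0" --pt "-0.1 0 -250 10 0" --pt "-0.1 0 -290 10 0" --pt "-0.1 0 -320 10 0" --pt "-0.1 0 -320 10 0" --pt "-0.1 0 -320 10 0" --pt "-0.1 0 -320 10 0"

```text
t: 41.3
tcp_pos: [0.4434, -0.2994, 0.4168]
ee_rot: [-3.141, -0.001, 1.656]
ft_force: [-0.2, 0.7, 0.1]
finger_gap: 0.0381
```

```bash
python3 - <<'E'
from h import *
step(); c=snap('side','s14'); d=snap('top','t14')
cv2.imwrite('pics/c14.png',np.hstack([cv2.resize(c['image'][150:350,60:310,::-1],(430,400)),cv2.resize(d['image'][125:255,135:315,::-1],(370,400))]))
for n in('0','14'):
    C=dict(np.load(f'pics/t{n}.npz'));P=cloud(C);H,S,V=np.moveaxis(cv2.cvtColor(C['image'],cv2.COLOR_RGB2HSV).astype(int),-1,0)
    Z=P[...,2]*1000
    m=(H>20)&(H<35)&(S>180)&(V>120)&(Z>80)&(P[...,0]<.46)&(P[...,0]>.4)&(P[...,1]<.1)
    g=(H>60)&(H<90)&(Z>80)&(Z<100)&(P[...,0]>.5)&(P[...,0]<.6)&(abs(P[...,1])<.12)
    print(n,'handle',np.median(P[m]*1000,0).round(1),'floor z',np.median(Z[g]).round(1),g.sum())
    m=(Z>50)&(Z<75)&(P[...,1]<-.2)&(P[...,0]>.15)&(P[...,0]<.4); print('coach',np.median(P[m]*1000,0).round(1))
    m=(Z>40)&(Z<115)&(P[...,1]>.15)&(P[...,1]<.4)&(P[...,0]>.15)&(P[...,0]<.42); print('house',m.sum(),np.median(P[m]*1000,0).round(1))
    m=(Z>30)&(P[...,1]<-.2)&(P[...,1]>-.45)&(P[...,0]>.65)&(P[...,0]<.8); print('tree',np.median(P[m]*1000,0).round(1))
E
```

```text
t 41.3 tcp [ 443. -299.  417.] yaw [-1.80e+02 -1.00e-01  9.49e+01] q [ 0.67  0.27 -0.16  1.86  0.05  1.01  0.57] F [-0.2  0.7  0.1] gap 38.1
0 handle [444.8  18.9 111.9] floor z 88.6 2132
coach [ 249.1 -292.4   64.8]
house 1787 [232.3 297.9  87. ]
tree [ 738.1 -305.6   70.4]
14 handle [444.7  21.5 111.7] floor z 88.6 2129
coach [ 297.7 -283.2   64.6]
house 1787 [232.2 298.   86.8]
tree [ 738.  -306.1   70.2]
```

View pics/c14.png

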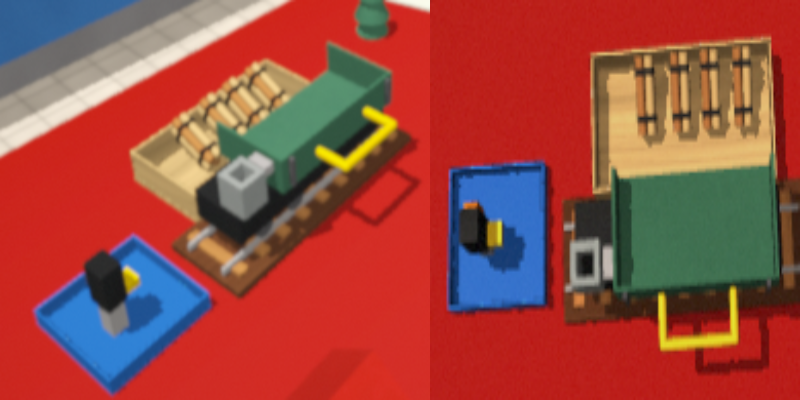

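All four bundles are flat in the pen, the skip is level (same handle and floor heights as at the start) and the lock stands in the dish. The coach median may be affected by the arm hiding part of it, so I check that on its edges before handing in.

```bash
python3 - <<'E'
from h import *
for n in('t0','t3','t10','t13','s2','s10','s14'):
    C=dict(np.load(f'pics/{n}.npz'));P=cloud(C);Z=P[...,2]*1000
    m=(Z>58)&(Z<72)&(P[...,1]<-.22)&(P[...,1]>-.36)&(P[...,0]>.15)&(P[...,0]<.4); q=P[m][:,:2]*1000
    r=cv2.minAreaRect(q.astype(np.float32)); print(n,m.sum(),np.round(r[0]),np.round(r[1]),round(r[2],1),'xmax',q[:,0].max().round())
E
```

```text
t0 1208 [ 262. -290.] [190.  56.] 6.6 xmax 356.0
t3 812 [ 272. -289.] [169.  54.] 4.6 xmax 356.0
t10 1210 [ 262. -290.] [190.  55.] 6.7 xmax 356.0
t13 1215 [ 262. -290.] [190.  56.] 6.5 xmax 356.0
s2 937 [ 274. -286.] [166.  59.] 6.6 xmax 357.0
s10 923 [ 275. -286.] [163.  59.] 6.6 xmax 356.0
s14 947 [ 272. -286.] [168.  59.] 6.9 xmax 355.0
```

The coach has not moved.

```bash
python3 -c "
from h import *
print(robot.hand_in())"
```

```text
the job is handed in; nothing more can be done
None
```

The job is done and handed in at about 41 s of the 210 s allowed; hand-in gave no verdict. All four bundles on the table went into the locked skip. I then squeezed the button, pulled the lock, stood it in the blue dish, tipped the skip to about 1.0 rad and lowered it under grip.

**Last checks, from the camera images:**
- **Bundles:** all four lie flat in the pen. No fifth bundle was in view on the table.
- **Lock:** it stands upright on its stem in the dish, not lying down, and looked the same from release to the end.
- **Skip:** it is fully down; handle and floor heights match the start to within 0.2 mm.
- **Bystanders:** the coach, tree and house are where they started. The coach's position differed in the last check only because the arm hid part of it. Its edges matched across the other pictures.
- **Decoys:** I left the white and red look-alikes alone and did not measure them again at the end.

**One thing off plan:** the wrist force peaked at about 45 N as the skip seated, because I pressed slightly too far down. I eased it off before letting go.

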